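# Hang the spare sensor plate on the empty dock

## Robot

A 6-joint arm with a two-finger parallel gripper is mounted at the origin on the work surface. World frame = base frame: x ahead of the robot, y to its left, z up, the work surface at z = 0. Lengths are in m, angles in degrees, forces in N, time in s.
With the tool pointing down it reaches from about 0.375 to 0.9 m from the base axis. Payload 3.1 kg.
Tool frame: the origin (TCP) lies midway between the tips of the shut fingers; the grasp point (between the pads) lies bot.pinch_z behind it (bot.pinch_z is the distance from the TCP to the grasp point, in m); z points along the fingers, y is the direction in which the jaws open and shut (so a half turn about z gives the same grasp; the last joint's range is limited). The gripper opens to 87 mm and grips with 3 to 60 N. Pads are 19 mm wide; open, the fingers measure 117 mm over their backs; the gripper's body (75 mm by 190 mm) begins 51 mm behind the grasp point.
Start: joints at [-77.836, 30.224, 82.088, -0, 67.689, -10.227], TCP at [0.238, -0.578, 0.223] pointing down, gripper open.
Joint ranges: [-176.69, 176.69], [-43.24, 126.21], [12.49, 139.97], [-82, 262], [0, 151.66], [-163.58, 163.58]. Speed limits (degrees/s): [159.86, 159.86, 180, 180, 180, 180].

## Interface

Orientations are given as a 3x3 rotation matrix whose columns are the frame's x, y, z axes.
In Python, from rig import bot gives the robot as it stands.
- The arm moves only by the tool apply_moves, never from a script. Its argument "motion" is text: rows parted by semicolons, each of 7 numbers parted by spaces: the shift along the tool's x, y, z in m, then the turn, a rotation vector about the tool's x, y, z in degrees, then the finger opening in m, from 0 to 0.087. A call has exactly 8 rows; each row is the pose to reach, as a shift and turn from the pose commanded when the call began, along the tool's axes at that moment; what a row does not reach only later rows make up. A row lasts 1/8 s, in which the tool goes at most 62.5 mm and 10.7 degrees, less where a joint would pass 70% of its speed; a pose out of reach is approached as far as the arm can. A call with a gripper value outside its range is refused whole. The fingers move at their own pace and stop on an object; the grip force is fixed at half the most. Time passes only in rows, so rows that repeat a pose let the fingers close, or fill a call up. It gives the time, the measured TCP pose, the force and the opening at its end, in the units of the state.
- bot.read_state(): the state, without advancing time (a new reading comes with each control period).
- bot.capture(name): name is "scene" or "top"; returns the picture (480x640x3 uint8, red, green, blue); there is no depth.
- bot.get_calibration(name): a dict with "fx", "fy", "cx", "cy" (pixels), "D" ([k1, k2, p1, p2, k3] as OpenCV has them; the pictures are not rectified), "rvec" (rotation vector, rad) and "tvec" (3), from world to camera coordinates, as OpenCV has them. Camera axes: x right, y down, z forward; pixel columns grow to the right and rows downward; lengths in m; the calibration is good to about 2 mm. A picture is of the moment at which its call begins. get_calibration takes no time and is no camera call.
- bot.hand_in(): hands the job in, once; it reports no verdict.
Trained networks look in the newest picture that a camera, given by its name, has taken for a name from the list of things; names that differ only in an ending like _2 or _b are one class to them, and where a whole thing is asked for, a point or a joint stands for the part that bears it (a point fixed in the world has none). Each returns a list of dicts, best first, with "p" (0 to 1); they miss things now and then, are a little off and sometimes report something else, mostly with a low value. They report only what shows in the picture. A call takes as long as a camera call. They do not tell look-alikes from the thing itself.
- bot.find_in(name, camera): "point" ([x, y, z] in m, in world coordinates, good to about 4 mm: the middle of the surface that is visible of it).
The state is a dict: "time_s": time; "joint_positions": joint angles; "qvel": joint speeds; "tau": joint torques, N m; "position": TCP position; "tcp_rot": TCP orientation; "force": force on the tool from outside, world axes, zero at the start; "moment": the same for the moment, N m; "opening": opening from 0.0 (shut) to 1.0 (fully open).
Only numpy, scipy, OpenCV 4.12 (cv2) and the standard library are available. Lean on these libraries where they do the work, as an engineer would, in place of code of your own. Each camera call takes 0.05 s, during which the arm holds its last target.

## Task

One of the two sloping docks has no plate. Set the spare keyhole plate flat on the sloping board of that empty dock with the screw head through its round hole, grip bar uphill, and let go of it there; then push it down the slope until the screw is fully home at the end of the narrow slot and the plate holds the switch pressed. Keep off the occupied dock and leave the other things on the bench where they are.

Things in the scene. Friction and masses are not known exactly. Their poses are not given: they have to be found in the camera images.
- plate: The spare plate, loose, 0.22 to 0.42 kg: bare aluminium, 130 mm (x) by 90 mm (y), 6 mm thick, lying flat on the bench, grip bar up, with a keyhole right through it. Origin: centre of its underside; z points out of the face with the grip bar. Hung rightly, its x points up the slope and its underside lies on the board.
- plate_grip (a point): Top centre of the plate's grip bar, a black upright fin 10 mm thick (along the plate's x) and 64 mm long (along y), rising from the plate's face to 47 mm above its underside. In the plate's frame: x 38, y 0, z 47 mm.
- plate_hole (a point): Centre of the keyhole's wide part, at the underside: an octagon 28 mm across flats. In the plate's frame: x -25, y 0, z 0 mm. From it the slot, 11 mm wide, runs towards the plate's +x and ends 37 mm from this centre (x = +12 mm).
- board: Sloping aluminium board of the empty dock, fixed, 200 by 100 mm, 22 degrees from level, low end towards the robot. x up the slope, y level across it, z out of it. Origin on the surface, mid width, about 70 mm above the bench; the surface runs from x -122 to +78 mm. Friction holds a plate laid on it, so it must be pushed down. The screw stands out of the groove along y = 0.
- groove (a point): Mid groove, at the board's origin. The screw is clamped in the groove somewhere from x -18 to +18 mm of here; its place is not measured: look or feel for it. It stands square to the board: shank 8 mm in diameter, head 20 mm in diameter (bevelled to 16 at its top), underside of head 9 mm and its top 14 mm above the board. It withstands pushes below 60 N.
- switch (a joint): Travel in m of the presence switch's plunger below the screw: 0 free, 0.005 with the plate fully home, 0.006 at its stop; spring about 1 N. The plunger is a white bar 34 mm wide, 12 mm high, its uphill face 68 mm downhill of the screw's axis when free; a 16 mm high housing lies 84 to 102 mm below the screw. The plate's lower edge presses it in the last 5 mm of the slide.
- full_dock: The occupied dock, fixed: same kind of dock with a like plate already hung. Origin on the bench, under the middle of its groove; its x points up its slope. From above it covers about x -130 to +80 mm and y -50 to +50 mm; its highest point is about 130 mm above the bench. Which of the two places is occupied varies.
- profile: Bystander: loose piece of aluminium profile 160 (x) by 30 by 30 mm, origin under its centre.
- parts_bin: Bystander: loose open grey bin 150 (x) by 100 by 50 mm, origin under its centre.
- driver: Bystander: loose screwdriver lying along its x.
Mind the look-alikes: they are no part of the job. What is shaped like the part that bears board but orange is not meant.

How it is judged (in metres and radians):
On the way, in this order (a step that is already met when the one before it is completed fails the run):
1. the plate lies flat on the board with the screw head through its keyhole, let go, the switch still free (z of plate in the frame of board between -0.003 and 0.003 m and angle between the z axis of plate and the z axis of board, either way round below 0.05 rad and angle between the x axis of plate and the x axis of board, either way round below 0.12 rad and y of plate in the frame of board between -0.008 and 0.008 m and x of plate in the frame of board between -0.016 and 0.052 m and contact force between the fingers and plate below 0.1 N and value of joint switch below 0.0015 m), for 0.2 s.
2. the plate is pushed down until it holds the switch pressed (z of plate in the frame of board between -0.003 and 0.003 m and angle between the z axis of plate and the z axis of board, either way round below 0.05 rad and angle between the x axis of plate and the x axis of board, either way round below 0.12 rad and y of plate in the frame of board between -0.008 and 0.008 m and x of plate in the frame of board between -0.034 and 0.018 m and value of joint switch above 0.0035 m), for 0.2 s.
At the end, for the whole second after the job is handed in: The plate lies flat on the empty dock's board (underside within 3 mm of the surface, tilt within 0.05 rad), its x along the slope within 0.12 rad and centred across it within 8 mm, slid home so that the switch is pressed by more than 3.5 mm, at rest and let go (all of step 2 and contact force between the fingers and plate below 0.1 N and linear speed of plate below 0.01 m/s); the robot touches nothing.
It fails at once if the robot pushes the occupied dock with more than 3 N (contact force between any of the fingers, the arm and full_dock above 3 N).
It fails at once if the profile piece is moved more than 30 mm (distance of profile from where it was at the start of the episode above 0.03 m).
It fails at once if the parts bin is moved more than 30 mm (distance of parts_bin from where it was at the start of the episode above 0.03 m).
It fails at once if the screwdriver is moved more than 30 mm (distance of driver from where it was at the start of the episode above 0.03 m).
It also fails if it takes over 70 s, if anything falls off the work surface, if the arm or the gripper's body presses on something with over 40 N, if the wrist force passes 120 N, or if a joint passes its speed limit or range.

## Working session

There is one attempt and no reset: what is moved stays moved. The work goes in short steps, Python scripts to look and compute and a tool call to move; the robot and the scene stay as the last step left them, time stands still between calls to the robot, and variables do not carry over. Pictures are saved under pics/ and viewed, and the job is handed in when it is done.

Besides the shell and the picture viewer there is one more tool, called after "Request:" in YAML: its name, and indented under it one key for each argument. apply_moves: Moves the arm, as the interface text tells. Its arguments: {"type":"object","properties":{"motion":{"type":"string"}},"required":["motion"]}

```bash
ls; mkdir -p pics; python3 - <<'E'
from rig import bot
import cv2
s=bot.read_state(); print(s['time_s'],s['position'],s['tcp_rot'],s['opening'],bot.pinch_z)
for c in ['scene','top']:
    im=bot.capture(c); cv2.imwrite(f'pics/{c}0.png',im[:,:,::-1]); print(bot.get_calibration(c))
    for n in ['plate','plate_grip','plate_hole','board','groove','switch','full_dock','profile','parts_bin','driver']:
        try:
            r=bot.find_in(n,c); print(c,n,[([round(float(v),3) for v in q['point']],round(float(q['p']),2)) for q in r])
        except Exception as e: print(n,e)
print(bot.read_state()['time_s'])
E
```

```text
pics
0.0 [ 0.23794423 -0.57715714  0.22157859] [[ 9.24609975e-01  3.80914942e-01 -4.48037176e-04]
 [ 3.80915013e-01 -9.24607686e-01  2.09279239e-03]
 [ 3.82917275e-04 -2.10568081e-03 -9.99997710e-01]] 1.0015346672688825 0.0187
{'fx': 607.2970451490592, 'fy': 607.2970451490592, 'cx': 314.35745261545424, 'cy': 235.18125467672888, 'D': array([-0.07197339,  0.        ,  0.        ,  0.        ,  0.        ]), 'rvec': array([ 1.18163912,  2.39313882, -0.88592533]), 'tvec': array([ 0.3034942 , -0.29777644,  1.77135935])}
scene plate [([0.494, -0.294, 0.006], 0.74)]
scene plate_grip [([0.498, -0.297, 0.005], 0.95)]
scene plate_hole [([0.493, -0.294, 0.003], 0.58), ([0.776, -0.194, 0.023], 0.34)]
scene board [([0.567, 0.008, 0.07], 0.83), ([0.718, -0.355, 0.065], 0.76), ([0.321, 0.199, 0.069], 0.62)]
scene groove [([0.716, -0.358, 0.069], 0.91), ([0.56, 0.014, 0.07], 0.64), ([0.321, 0.204, 0.073], 0.55)]
scene switch [([0.259, 0.207, 0.05], 0.63), ([0.656, -0.37, 0.051], 0.55), ([0.49, -0.001, 0.045], 0.42)]
scene full_dock [([0.603, 0.207, 0.057], 0.77)]
scene profile [([0.784, 0.059, 0.031
[... 488 characters left out ...]
484, -0.296, 0.007], 0.84)]
top plate_hole [([0.488, -0.302, 0.007], 0.85)]
top board [([0.705, -0.365, 0.064], 0.95), ([0.311, 0.193, 0.065], 0.85), ([0.487, -0.302, 0.006], 0.67), ([0.557, 0.002, 0.064], 0.57), ([0.774, -0.194, 0.021], 0.52)]
top groove [([0.55, 0.003, 0.066], 0.95), ([0.306, 0.189, 0.066], 0.68), ([0.705, -0.367, 0.066], 0.6)]
top switch [([0.485, -0.005, 0.052], 0.66), ([0.255, 0.202, 0.052], 0.66), ([0.645, -0.377, 0.053], 0.59), ([0.481, -0.297, 0.007], 0.41), ([0.55, 0.001, 0.062], 0.38)]
top full_dock [([0.558, 0.192, 0.066], 0.97)]
top profile [([0.77, 0.055, 0.029], 0.74)]
top parts_bin [([0.563, 0.437, 0.003], 0.57)]
top driver [([0.773, -0.195, 0.021], 0.74)]
1.1
```

View pics/scene0.png

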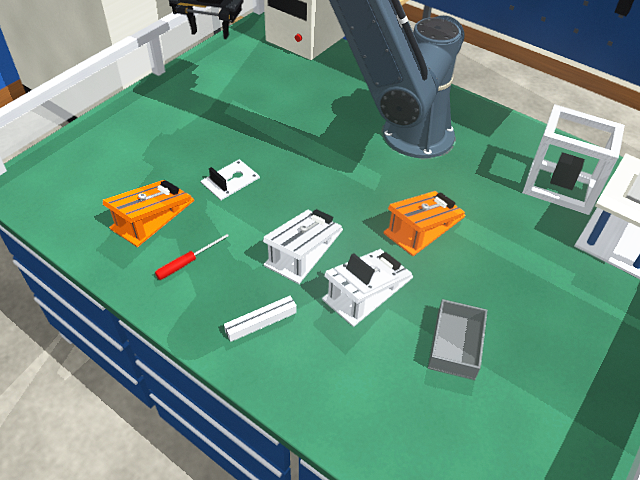

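View pics/top0.png

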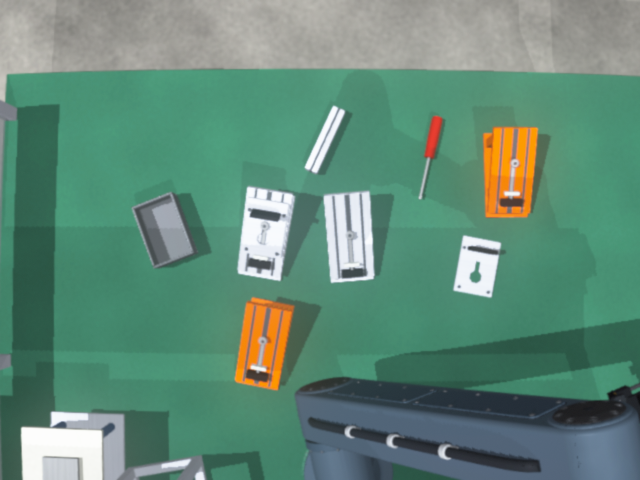

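Candidates in the top view are the white empty dock at (350,237) and orange look-alikes at (510,172) and (262,343). The white dock with a plate at (266,233) is the occupied one. The target is the white dock at (350,237), since it is aluminium and has no plate. I'll check it and the plate in enlarged crops.

```bash
python3 - <<'E'
import cv2,numpy as np
t=cv2.imread('pics/top0.png'); s=cv2.imread('pics/scene0.png')
def cr(im,x,y,w,h,k): return cv2.resize(im[y:y+h,x:x+w],None,fx=k,fy=k,interpolation=cv2.INTER_CUBIC)
a=cr(t,310,180,80,110,5); b=cr(t,440,225,70,80,5)
c=np.zeros((550,750,3),np.uint8); c[:550,:400]=a; c[:400,400:750]=b; cv2.imwrite('pics/ctop.png',c)
a=cr(s,255,200,96,85,4.0); b=cr(s,190,150,80,55,4.5)
c=np.zeros((600,760,3),np.uint8); c[:a.shape[0],:a.shape[1]]=a; c[345:345+b.shape[0],:b.shape[1]]=b; cv2.imwrite('pics/csc.png',c); print(a.shape,b.shape)
E
```

```text
(340, 384, 3) (248, 360, 3)
```

View pics/ctop.png

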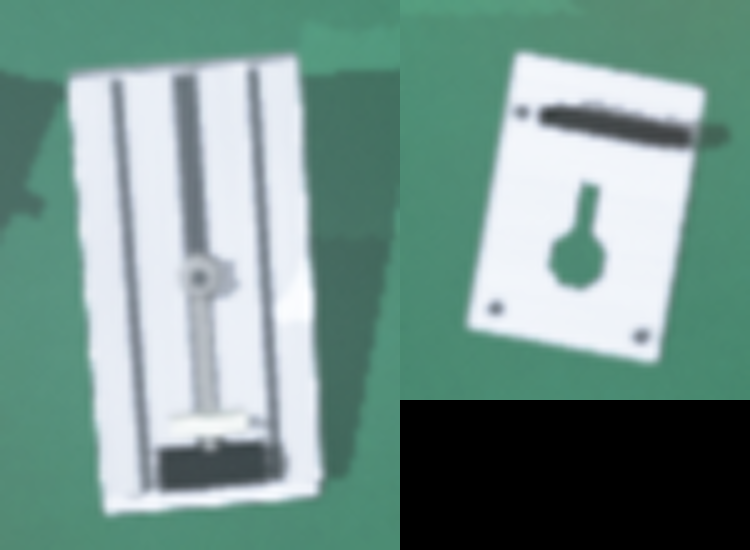

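View pics/csc.png

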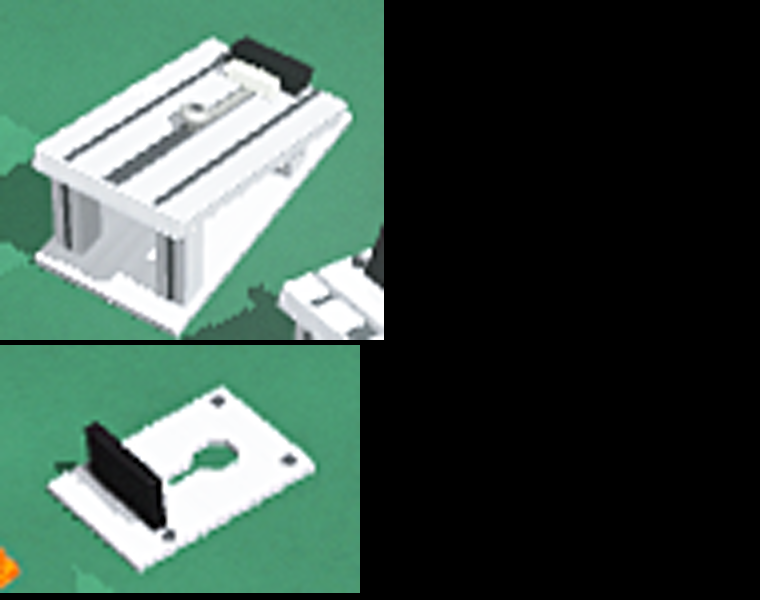

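```bash
cat > fit.py <<'E'
import numpy as np,cv2
from scipy.optimize import least_squares
from scipy.spatial.transform import Rotation as R
from rig import bot
K={}
for c in ['scene','top']:
    k=bot.get_calibration(c); K[c]=(np.array([[k['fx'],0,k['cx']],[0,k['fy'],k['cy']],[0,0,1]]),k['D'],k['rvec'],k['tvec'])
def proj(c,P): M,D,r,t=K[c]; return cv2.projectPoints(np.atleast_2d(P).astype(float),r,t,M,D)[0][:,0]
def pose(x,y,z,yaw,pitch): return R.from_euler('ZY',[yaw,-pitch]).as_matrix(),np.array([x,y,z])
E
cat > f1.py <<'E'
from fit import *
def px(pts,ox,oy,k,dx=0,dy=0): return np.array([[ox+(u-dx+.5)/k-.5,oy+(v-dy+.5)/k-.5] for u,v in pts])
B=np.array([[78,50,0],[78,-50,0],[-122,-50,0],[-122,50,0]])/1e3
bt=px([(69,75),(298,55),(321,494),(105,514),(199,277)],310,180,5)
bs=px([(188,223),(35,155),(215,38),(350,104),(190,113)],255,200,4)
def fb(p,full=False):
    Rm,t=pose(*p[:4],np.radians(22)); P=np.vstack([B,[[p[4],0,.014]]])@Rm.T+t
    r=np.concatenate([proj('top',P)-bt,proj('scene',P)-bs]); return r if full else np.append(r.ravel(),(p[2]-.07)/.003)
s=least_squares(fb,[.555,0,.07,0,0]); print('board',s.x.round(4),np.degrees(s.x[3])); print(fb(s.x,1).round(1).tolist())
Pm=np.array([[65,45,6],[65,-45,6],[-65,-45,6],[-65,45,6],[-25,0,6]])/1e3
pt=px([(115,52),(305,90),(258,361),(68,327),(177,260)],440,225,5)
ps=px([(142,225),(47,141),(222,40),(316,119)],190,150,4.5); G=np.array([[38,-32,47],[38,32,47]])/1e3
pg=px([(92,80),(160,135)],190,150,4.5)
def fp(p,full=False):
    Rm,t=pose(p[0],p[1],0,p[2],0); P=Pm@Rm.T+t
    r=np.concatenate([proj('top',P)-pt,proj('scene',P[:4])-ps,proj('scene',G@Rm.T+t)-pg]); return r if full else r.ravel()
q=least_squares(fp,[.49,-.3,0]); print('plate',q.x.round(4),np.degrees(q.x[2])); print(fp(q.x,1).round(1).tolist())
Rm,t=pose(q.x[0],q.x[1],0,q.x[2],0); print('grip',Rm@[.038,0,.047]+t)
E
python3 f1.py
```

```text
board [ 0.5673  0.005   0.0672  0.0885 -0.01  ] 5.069822391580081
[[0.2, 1.6], [-0.2, 1.8], [0.1, -2.2], [-0.0, -2.4], [0.1, -0.8], [-0.3, -0.1], [0.8, -1.7], [-0.5, 0.4], [-0.1, -0.1], [1.4, -0.4]]
plate [ 0.4829 -0.2982 -0.1765] -10.110024211141242
[[0.2, 0.2], [-0.7, -0.5], [-0.4, -0.2], [0.2, -0.1], [0.0, -0.2], [-0.2, -1.0], [0.6, -0.3], [0.1, 0.4], [-0.1, -0.5], [-0.0, -0.2], [-0.4, 0.1]]
grip [ 0.52032148 -0.30487125  0.047     ]
```

```bash
cat > ov.py <<'E'
from fit import *
import sys
def draw(name,out,p,roi,k):
    im=cv2.imread(f'pics/{name}0.png') if isinstance(name,str) else None
    x,y,w,h=roi; c=cv2.resize(im[y:y+h,x:x+w],None,fx=k,fy=k,interpolation=cv2.INTER_CUBIC)
    Rm,t=pose(*p[:4],np.radians(22)); s=p[4]
    def ln(P,col):
        q=(proj(name,np.array(P)/1e3@Rm.T+t)-[x,y]+.5)*k-.5
        cv2.polylines(c,[np.round(q*16).astype(np.int32)],True,col,1,cv2.LINE_AA,4)
    ln([[78,50,0],[78,-50,0],[-122,-50,0],[-122,50,0]],(0,0,255))
    a=np.linspace(0,2*np.pi,25)[:-1]
    ln([[s*1e3+8*np.cos(u),8*np.sin(u),14] for u in a],(255,0,0))
    ln([[s*1e3+10*np.cos(u),10*np.sin(u),9] for u in a],(255,0,255))
    S=s*1e3
    ln([[S-68,17,12],[S-68,-17,12],[S-68,-17,0],[S-68,17,0]],(0,160,0))
    ln([[S-84,22,16],[S-84,-22,16],[S-102,-22,16],[S-102,22,16]],(0,200,200))
    return c
p=[float(v) for v in sys.argv[2:7]]
a=draw('top',0,p,(315,185,68,104),5.5); b=draw('scene',0,p,(258,203,92,75),4.6)
c=np.zeros((600,800,3),np.uint8); c[:a.shape[0],:a.shape[1]]=a[:600]; c[:b.shape[0],376:376+b.shape[1]]=b[:,:424]; cv2.imwrite(sys.argv[1],c)
E
python3 ov.py pics/ov1.png 0.5673 0.005 0.0672 0.0885 -0.01
```

```text
(no output)
```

View pics/ov1.png

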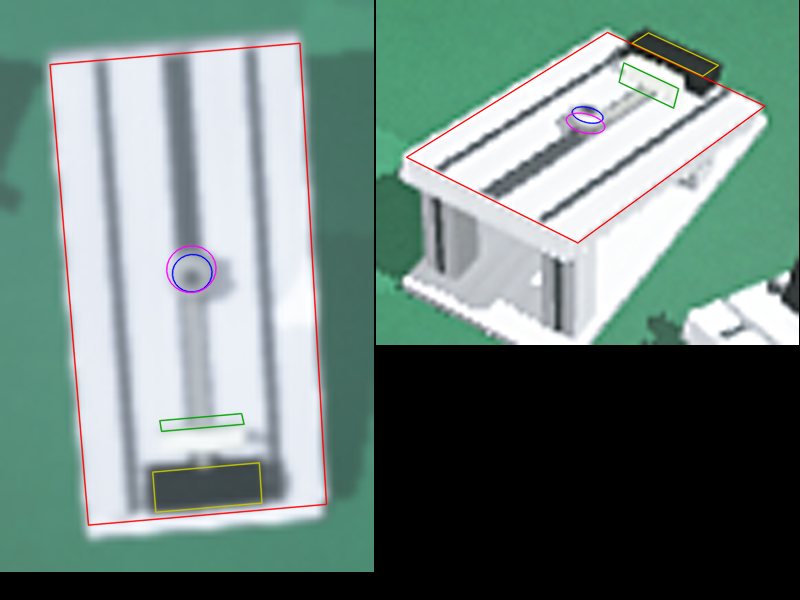

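```bash
python3 - <<'E'
from fit import *
for c in K:
    M,D,r,t=K[c]; print(c,-cv2.Rodrigues(r)[0].T@t)
t=cv2.imread('pics/top0.png'); s=cv2.imread('pics/scene0.png')
def cr(im,x,y,w,h,k): return cv2.resize(im[y:y+h,x:x+w],None,fx=k,fy=k,interpolation=cv2.INTER_NEAREST)
c=np.hstack([cr(t,335,220,32,32,12),cr(s,288,212,32,32,12)]); cv2.imwrite('pics/z1.png',c)
E
```

```text
scene [1.30378291 0.57924771 1.13274696]
top [0.48118362 0.05878336 1.44535131]
```

View pics/z1.png

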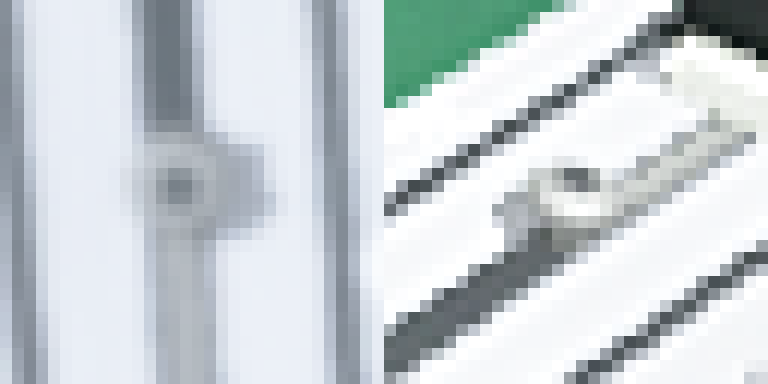

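```bash
python3 - <<'E'
from fit import *
f=lambda P:np.concatenate([proj('top',P)[0]-[349.5,235.],proj('scene',P)[0]-[303.5,226.9]])
s=least_squares(f,[.55,0,.08]); print('head top',s.x,f(s.x))
# groove line direction at top: centreline pixels
E
sed -i 's/^bs=.*/&\nbt[4]=[349.5,235.0]; bs[4]=[303.5,226.9]/; s#P)-bt,#P)-bt)*WT,#; s#return r if full else np.append(r#return r if full else np.append(r#' f1.py
python3 - <<'E'
s=open('f1.py').read()
s=s.replace("np.concatenate([proj('top',P)-bt)*WT,proj('scene',P)-bs])","np.concatenate([(proj('top',P)-bt)*WT,(proj('scene',P)-bs)*WS])")
s=s.replace("def fb","WT=np.array([[1,.3]]*4+[[3,3]]); WS=np.array([[1,1]]*4+[[3,3]])\ndef fb",1)
open('f1.py','w').write(s)
E
python3 f1.py|head -2
```

```text
head top [0.55130116 0.00320708 0.07675026] [ 0.18916055 -0.12480934  0.23773259  0.02379439]
board [ 0.5684  0.005   0.0684  0.0902 -0.0128] 5.167527258891785
[[0.2, 0.3], [-0.2, 0.4], [0.2, -0.8], [0.1, -0.9], [0.2, -0.4], [-0.5, -0.1], [0.5, -1.7], [-0.9, 0.3], [-0.3, -0.2], [0.9, 0.4]]
```

```bash
cat > h.py <<'E'
from fit import *
def topose(p,Rt,label=''):
    s=bot.read_state(); R0=np.array(s['tcp_rot']); d=R0.T@(np.array(p)-s['position']); rv=R.from_matrix(R0.T@Rt).as_rotvec(degrees=True)
    print(label,'t',round(s['time_s'],2),'pos',np.round(s['position'],4),'F',np.round(s['force'],1),'op',round(s['opening'],3)); print('   ->',np.round(d,4),np.round(rv,2))
def toolR(yaw,pitch): # tool y along plate x, z into plate
    Rm=R.from_euler('ZY',[yaw,-pitch],degrees=True).as_matrix(); y=Rm[:,0]; z=-Rm[:,2]; return np.column_stack([np.cross(y,z),y,z])
GY=-10.11; G=np.array([.5203,-.3049,.047])
E
python3 -c "
from h import *
topose([.5203,-.3049,.16],toolR(GY,0),'above')"
```

```text
above t 1.1 pos [ 0.2381 -0.5778  0.2226] F [ 0.4  0.1 -0.3] op 0.998
   -> [ 0.3649 -0.1449  0.0626] [  0.   -0.  -57.5]
```

Request:
apply_moves:
  motion: "0.365 -0.145 0.062 0 0 -57.5 0.06;0.365 -0.145 0.062 0 0 -57.5 0.06;0.365 -0.145 0.062 0 0 -57.5 0.06;0.365 -0.145 0.062 0 0 -57.5 0.06;0.365 -0.145 0.062 0 0 -57.5 0.06;0.365 -0.145 0.062 0 0 -57.5 0.06;0.365 -0.145 0.062 0 0 -57.5 0.06;0.365 -0.145 0.062 0 0 -57.5 0.06"

```text
time_s: 2.1
position: [0.5213, -0.3031, 0.1602]
tcp_rot: [[0.172, 0.985, -0.0], [0.985, -0.172, 0.0], [0.0, -0.0, -1.0]]
force: [-0.3, 0.2, -0.3]
opening: 0.688
```

```bash
python3 -c "
from h import *
for i in range(3): topose([.5203,-.3049,.016],toolR(GY,0),'grasp'); im=bot.capture('scene')
cv2.imwrite('pics/s1.png',cv2.resize(im[100:260,120:330],None,fx=3.5,fy=3.5)[:,:,::-1])
topose([.5203,-.3049,.016],toolR(GY,0),'grasp')"
```

```text
grasp t 2.1 pos [ 0.5213 -0.3031  0.1602] F [-0.3  0.2 -0.3] op 0.688
   -> [-0.002  -0.0006  0.1442] [-0.03 -0.01  0.21]
grasp t 2.15 pos [ 0.5206 -0.3044  0.1605] F [-0.5 -0.1  0.3] op 0.692
   -> [-5.000e-04 -1.000e-04  1.445e-01] [-0.02  0.02  0.11]
grasp t 2.2 pos [ 0.5201 -0.3052  0.1606] F [-0.3 -0.8 -0.3] op 0.691
   -> [0.0004 0.0002 0.1446] [-0.01  0.03  0.02]
grasp t 2.25 pos [ 0.5198 -0.3057  0.1608] F [ 1.2 -1.1  0.2] op 0.685
   -> [0.0009 0.0004 0.1448] [ 0.    0.04 -0.04]
```

View pics/s1.png

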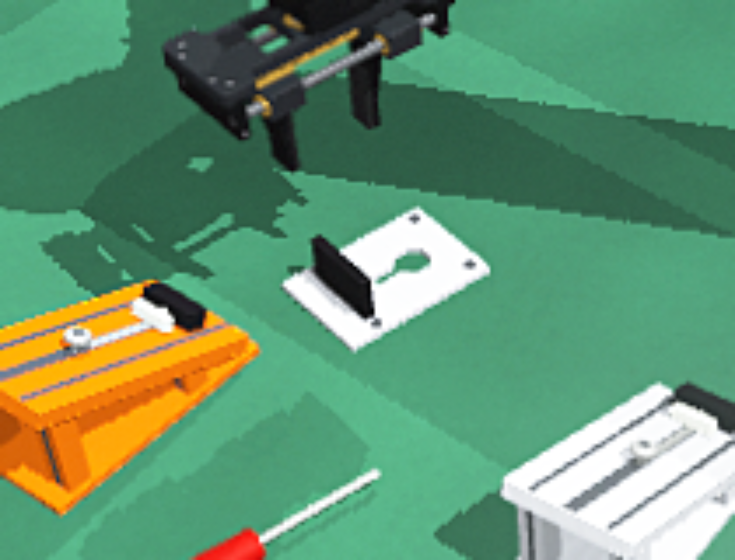

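Request:
apply_moves:
  motion: "0 0 0.05 0 0 0 0.06;0 0 0.1 0 0 0 0.06;0 0 0.125 0 0 0 0.06;0 0 0.144 0 0 0 0.06;0 0 0.144 0 0 0 0.06;0 0 0.144 0 0 0 0.06;0 0 0.144 0 0 0 0.04;0 0 0.144 0 0 0 0.03"

```text
time_s: 3.25
position: [0.5209, -0.3051, 0.0176]
tcp_rot: [[0.175, 0.985, 0.001], [0.985, -0.175, -0.001], [-0.001, 0.002, -1.0]]
force: [0.3, -0.4, 0.1]
opening: 0.542
```

```bash
python3 -c "
from h import *
im=bot.capture('scene');topose([.5203,-.3049,.016],toolR(GY,0),'grasp')
cv2.imwrite('pics/s2.png',cv2.resize(im[100:220,150:300],None,fx=5,fy=5)[:,:,::-1])"
```

```text
grasp t 3.3 pos [ 0.5208 -0.305   0.0174] F [ 0.   1.  -0.3] op 0.503
   -> [-0.     -0.0005  0.0014] [0.07 0.04 0.01]
```

View pics/s2.png

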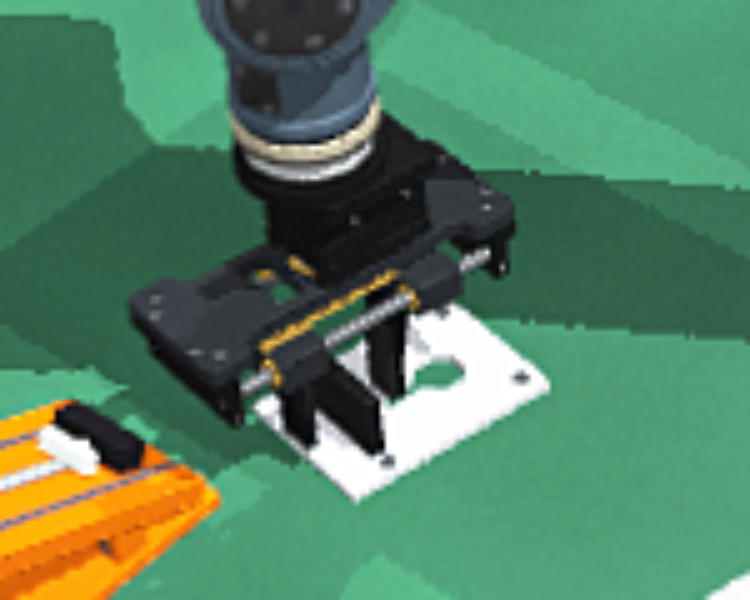

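The fingers straddle the fin, so I'll close and lift.

Request:
apply_moves:
  motion: "0 0 0.001 0 0 0 0.0;0 0 0.001 0 0 0 0.0;0 0 0.001 0 0 0 0.0;0 0 0.001 0 0 0 0.0;0 0 0.001 0 0 0 0.0;0 0 0.001 0 0 0 0.0;0 0 0.001 0 0 0 0.0;0 0 0.001 0 0 0 0.0"

```text
time_s: 4.3
position: [0.5204, -0.3047, 0.0155]
tcp_rot: [[0.176, 0.984, 0.0], [0.984, -0.176, 0.0], [0.0, 0.0, -1.0]]
force: [0.8, 1.1, 0.2]
opening: 0.109
```

Request:
apply_moves:
  motion: "0 0 -0.03 0 0 0 0.0;0 0 -0.07 0 0 0 0.0;0 0 -0.11 0 0 0 0.0;0 0 -0.15 0 0 0 0.0;0 0 -0.17 0 0 0 0.0;0 0 -0.17 0 0 0 0.0;0 0 -0.17 0 0 0 0.0;0 0 -0.17 0 0 0 0.0"

```text
time_s: 5.3
position: [0.5194, -0.304, 0.1838]
tcp_rot: [[0.176, 0.984, -0.003], [0.984, -0.176, 0.002], [0.002, -0.003, -1.0]]
force: [0.3, -0.5, -2.3]
opening: 0.115
```

```bash
cat >> h.py <<'E'
BY=5.15; HEAD=np.array([.5513,.0032,.0768])
RB=R.from_euler('ZY',[BY,-22],degrees=True).as_matrix()
SB=HEAD-.014*RB[:,2]
# TCP in plate frame at grasp: x 38(fin centre), z = zt
def tcp_for(dx,dz,zt,dy=0): # plate hole offset from screw along slope dx, height dz of underside
    return SB+RB@np.array([dx+.025+.038,dy,dz+zt])
E
python3 -c "
from h import *
im=bot.capture('scene');
cv2.imwrite('pics/s3.png',cv2.resize(im[40:240,120:350],None,fx=3.2,fy=3.2)[:,:,::-1])
topose(tcp_for(0,.06,.0165),toolR(BY,22),'hover'); print(tcp_for(0,.06,.0165))"
```

```text
hover t 5.35 pos [ 0.5196 -0.3042  0.184 ] F [-0.9 -0.1 -3.1] op 0.11
   -> [0.3173 0.0111 0.0261] [-22.01   2.82 -15.1 ]
[0.58615838 0.00634169 0.15834921]
```

View pics/s3.png

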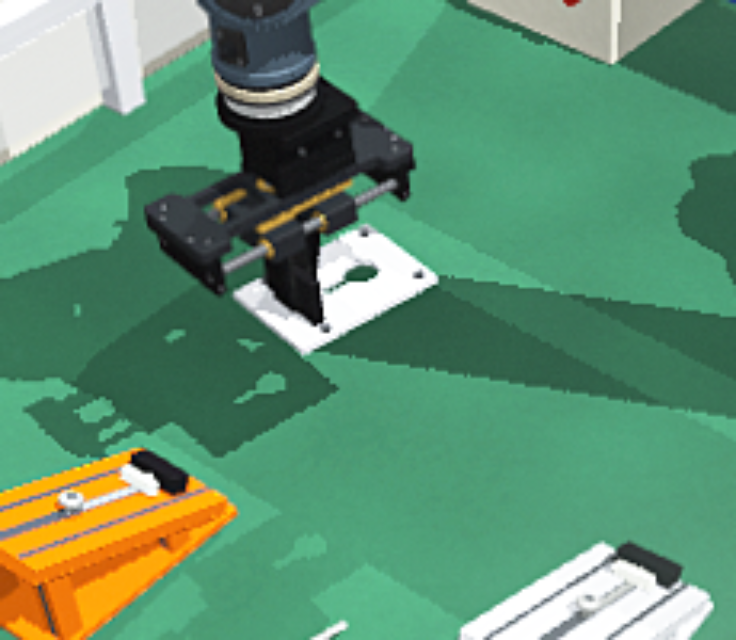

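Request:
apply_moves:
  motion: "0.05 0 -0.02 0 0 0 0;0.1 0.01 -0.02 -8 1 -5 0;0.15 0.01 -0.01 -16 2 -10 0;0.2 0.011 0 -22 2.8 -15 0;0.25 0.011 0.01 -22 2.8 -15.1 0;0.29 0.011 0.02 -22 2.8 -15.1 0;0.317 0.011 0.026 -22 2.8 -15.1 0;0.317 0.011 0.026 -22 2.8 -15.1 0"

```text
time_s: 6.35
position: [0.5857, 0.0077, 0.1581]
tcp_rot: [[-0.094, 0.924, 0.372], [0.996, 0.088, 0.034], [-0.001, 0.373, -0.928]]
force: [0.9, -0.5, -1.8]
opening: 0.115
```

```bash
python3 -c "
from h import *
for i in range(4): im=bot.capture('scene')
cv2.imwrite('pics/scene1.png',im[:,:,::-1])
im=bot.capture('top');cv2.imwrite('pics/top1.png',im[:,:,::-1])
s=cv2.imread('pics/scene1.png');t=cv2.imread('pics/top1.png')
c=np.hstack([cv2.resize(t[175:295,290:390],None,fx=4,fy=4,interpolation=2),cv2.resize(s[160:280,240:340],None,fx=4,fy=4,interpolation=2)]);cv2.imwrite('pics/c1.png',c)
topose(tcp_for(0,.06,.0165),toolR(BY,22),'hover')"
```

```text
hover t 6.6 pos [0.587  0.0042 0.1597] F [-0.3 -1.2 -2.5] op 0.114
   -> [ 0.0022 -0.0011  0.001 ] [ 0.13  0.18 -0.01]
```

View pics/c1.png

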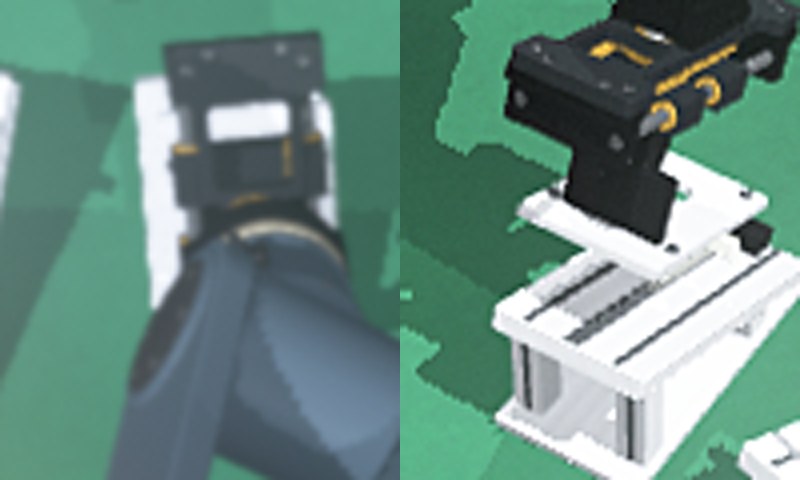

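```bash
cat > ovp.py <<'E'
from h import *
import sys
def overlay(cam,f,roi,k,tcp,Rt,zt,out):
    im=cv2.imread(f); x,y,w,h=roi; c=cv2.resize(im[y:y+h,x:x+w],None,fx=k,fy=k,interpolation=cv2.INTER_CUBIC)
    Rp=np.column_stack([Rt[:,1],-Rt[:,0],-Rt[:,2]]) 
    if np.linalg.det(Rp)<0: Rp[:,1]*=-1
    o=np.array(tcp)-Rp@[.038,0,zt]
    def ln(P,col):
        q=(proj(cam,np.array(P)/1e3@Rp.T+o)-[x,y]+.5)*k-.5
        cv2.polylines(c,[np.round(q*16).astype(np.int32)],True,col,1,cv2.LINE_AA,4)
    for z,col in((6,(0,0,255)),(0,(255,0,0))): ln([[65,45,z],[65,-45,z],[-65,-45,z],[-65,45,z]],col)
    a=(np.arange(8)+.5)*np.pi/4; ln([[-25+14/np.cos(np.pi/8)*np.cos(u),14/np.cos(np.pi/8)*np.sin(u),6] for u in a],(0,0,255))
    ln([[43,32,47],[43,-32,47],[33,-32,47],[33,32,47]],(0,255,255))
    cv2.imwrite(out,c)
E
python3 -c "
from ovp import *
overlay('scene','pics/scene1.png',(255,180,90,70),8,tcp_for(0,.06,.0165),toolR(BY,22),.0165,'pics/o1.png')
for i in range(5):
  print(np.round(bot.read_state()['position'],4)); bot.capture('scene')"
```

```text
[0.587  0.0042 0.1597]
[0.587  0.0042 0.1597]
[0.587  0.0043 0.1598]
[0.5869 0.0044 0.1597]
[0.5869 0.0046 0.1597]
```

View pics/o1.png

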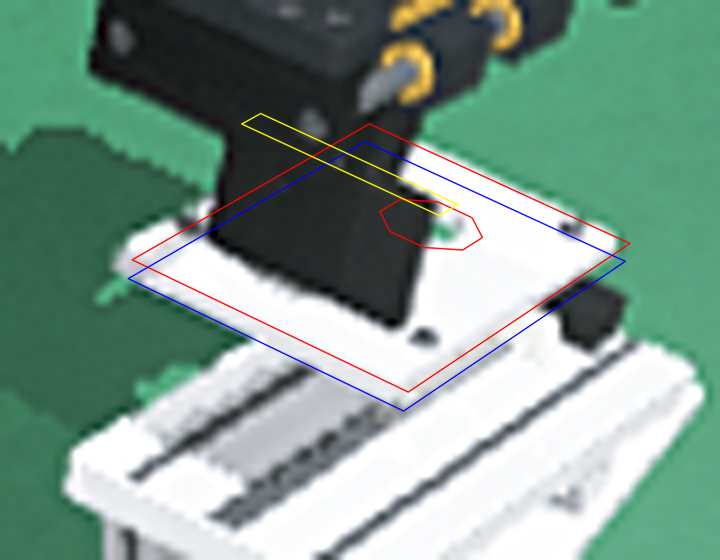

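```bash
cat > dots.py <<'E'
from ovp import *
Rp0=R.from_euler('Z',-10.11,degrees=True).as_matrix(); o0=np.array([.4829,-.2982,0])
def px(pts,ox,oy,k): return np.array([[ox+(u+.5)/k-.5,oy+(v+.5)/k-.5] for u,v in pts])
T=px([(121,112),(95,307),(241,336)],440,225,5); S=px([(217,56),(290,115),(168,190)],190,150,4.5)
# find plate coords: T: (+x,+y),(-x,+y),(-x,-y); S: (-x,-y),(-x,+y),(+x,+y)
def f(p,cam,uv): return (proj(cam,np.array([[p[0],p[1],.006]])@Rp0.T+o0)[0]-uv)
if __name__=='__main__':
    print([least_squares(f,[0,0],args=('top',u)).x.round(4).tolist() for u in T]); print([least_squares(f,[0,0],args=('scene',u)).x.round(4).tolist() for u in S])
E
python3 dots.py
```

```text
[[0.0382, 0.038], [-0.0538, 0.0346], [-0.0552, -0.0361]]
[[-0.0545, -0.037], [-0.0546, 0.0336], [0.0384, 0.0356]]
```

```bash
cat >> dots.py <<'E'
D={'L':(.038,-.037,.006),'F':(.038,.0365,.006),'R':(-.0545,.0347,.006)}
def rel(uv,roi,k,z,yaw=BY,fity=False):
    """uv: dict of crop px; z: height of underside above board plane; returns plate hole offset from screw in board frame"""
    q=px(list(uv.values()),roi[0],roi[1],k); P=np.array([D[n] for n in uv])
    def f(p):
        Rz=R.from_euler('Z',p[2]).as_matrix()
        W=(P@Rz.T+[p[0]+.025,p[1],z])@RB.T+SB
        return np.append((proj('scene',W)-q).ravel(),p[2]/.02)
    s=least_squares(f,[0,0,0]); print('dx,dy mm',(s.x[:2]*1e3).round(2),'yaw',np.degrees(s.x[2]).round(2),'res',s.fun.round(2))
E
python3 -c "
from dots import *
roi=(255,180)
for z in (.06,.062): rel({'L':(190,222),'F':(425,335),'R':(570,230)},roi,8,z)
s=bot.read_state(); p=RB.T@(s['position']-SB); print('tcp meas: dx,dy,dz',p-[.063,0,.0165])"
```

```text
dx,dy mm [-3.92 -6.24] yaw 0.05 res [ 0.82  0.71 -0.83 -0.3   0.   -0.32  0.05]
dx,dy mm [-0.4  -4.65] yaw 0.07 res [ 0.75  0.69 -0.81 -0.28  0.07 -0.35  0.06]
tcp meas: dx,dy,dz [ 0.00102015 -0.00167581  0.06106467]
```

```bash
python3 -c "
from h import *
for i in range(3): bot.capture('scene')
topose(tcp_for(0,.022,.0165),toolR(BY,22),'low')"
```

```text
low t 7.0 pos [0.5868 0.0051 0.1596] F [ 0.2 -0.2 -2.2] op 0.11
   -> [ 0.0014 -0.0011  0.039 ] [0.12 0.15 0.04]
```

Request:
apply_moves:
  motion: "0.002 0 0.01 0 0 0 0;0.002 0 0.02 0 0 0 0;0.002 0 0.03 0 0 0 0;0.002 0 0.038 0 0 0 0;0.002 0 0.038 0 0 0 0;0.002 0 0.038 0 0 0 0;0.002 0 0.038 0 0 0 0;0.002 0 0.038 0 0 0 0"

```text
time_s: 8.0
position: [0.601, 0.0086, 0.1247]
tcp_rot: [[-0.09, 0.922, 0.376], [0.996, 0.084, 0.031], [-0.003, 0.377, -0.926]]
force: [0.8, 0.6, -2.4]
opening: 0.116
```

```bash
python3 -c "
from dots import *
im=bot.capture('scene')
cv2.imwrite('pics/scene2.png',im[:,:,::-1])
topose(tcp_for(0,.022,.0165),toolR(BY,22),'low')
s=bot.read_state(); p=RB.T@(s['position']-SB); print('tcp meas: dx,dy,dz',p-[.063,0,.0165])
overlay('scene','pics/scene2.png',(258,185,90,70),8,tcp_for(0,.022,.0165),toolR(BY,22),.0165,'pics/o2.png')"
```

```text
low t 8.05 pos [0.601  0.0085 0.1247] F [-0.  -0.  -2.1] op 0.112
   -> [-0.0009 -0.0013  0.0012] [0.14 0.15 0.06]
tcp meas: dx,dy,dz [0.00124816 0.00086001 0.02320647]
```

View pics/o2.png

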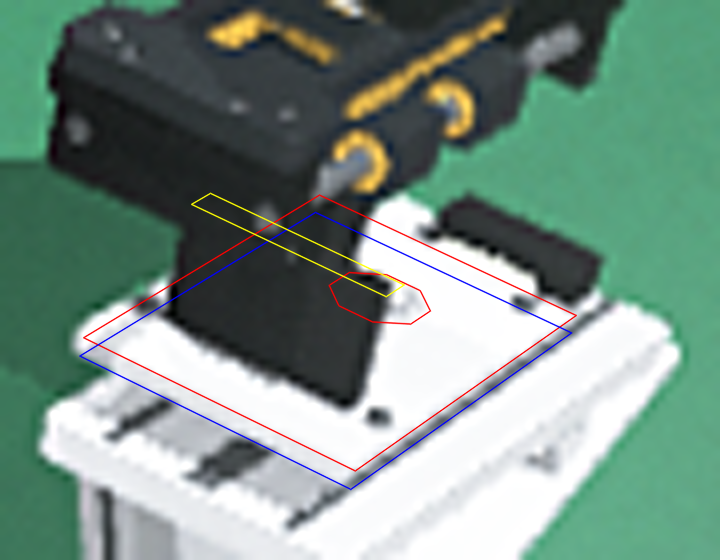

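```bash
python3 - <<'E'
from dots import *
D['C']=(-.0545,-.0365,.006)
uv={'L':(147,303),'F':(377,416),'R':(522,303),'C':(430,232)}
for z in (.020,.022,.024,.026): print(z); rel(uv,(258,185),8,z)
q=px(list(uv.values()),258,185,8); P=np.array([D[n] for n in uv])
f=lambda p:(proj('scene',(P@R.from_euler('ZYX',[p[3],p[4],p[5]]).as_matrix().T+[p[0]+.025,p[1],p[2]])@RB.T+SB)-q).ravel()
g=lambda p:np.append(f(np.append(p,[0,0])),[p[3]/.01,(p[2]-.0225)/.002])
s=least_squares(g,[0,0,.02,0]);print(s.x,s.fun.round(2))
E
```

```text
0.02
dx,dy mm [-10.63   0.67] yaw -4.65 res [ 3.65  0.15  0.67  0.04  4.03  1.72 -8.64 -2.07 -4.06]
0.022
dx,dy mm [-7.26  2.17] yaw -4.65 res [ 3.57  0.15  0.68  0.08  4.1   1.71 -8.64 -2.11 -4.06]
0.024
dx,dy mm [-3.89  3.68] yaw -4.65 res [ 3.5   0.14  0.69  0.11  4.17  1.71 -8.64 -2.15 -4.06]
0.026
dx,dy mm [-0.52  5.19] yaw -4.65 res [ 3.43  0.13  0.69  0.15  4.24  1.71 -8.64 -2.19 -4.06]
[-0.00689002  0.00268587  0.02222692 -0.02913496] [ 3.9   0.82  2.    0.25  3.63  1.03 -9.91 -2.32 -2.91 -0.14]
```

```bash
python3 - <<'E'
from dots import *
uv={'L':(147,303),'F':(377,416),'R':(522,303)}
for z in (.022,.0235,.025): print(z); rel(uv,(258,185),8,z)
# bias check of scene-only board: project screw/plane relation
E
python3 - <<'E'
import cv2,numpy as np
im=cv2.imread('pics/scene2.png')[200:245,285:340]
cv2.imwrite('pics/z2.png',cv2.resize(im,None,fx=14,fy=13,interpolation=cv2.INTER_CUBIC))
E
```

```text
0.022
dx,dy mm [-3.54 -4.31] yaw 0.13 res [ 0.7   0.53 -0.71 -0.39  0.   -0.06  0.11]
0.0235
dx,dy mm [-1.06 -3.19] yaw 0.14 res [ 0.65  0.52 -0.7  -0.37  0.05 -0.08  0.12]
0.025
dx,dy mm [ 1.43 -2.07] yaw 0.15 res [ 0.59  0.51 -0.69 -0.35  0.09 -0.1   0.13]
```

View pics/z2.png

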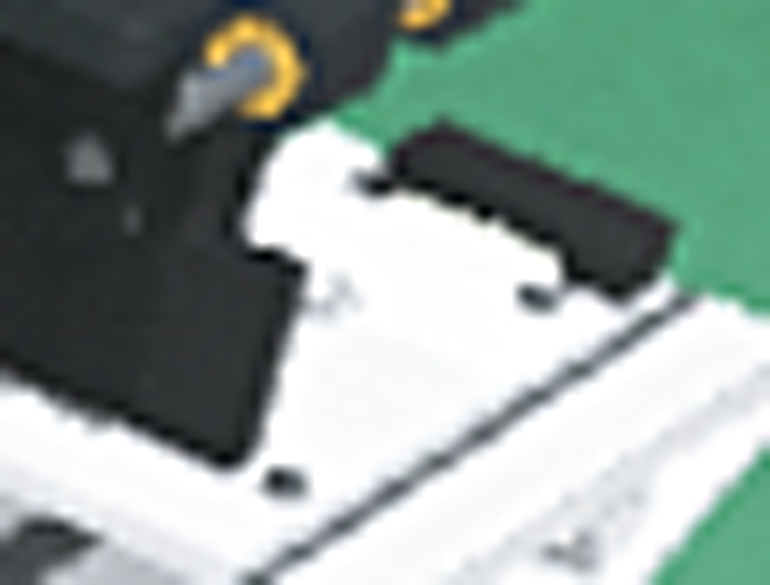

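Request:
apply_moves:
  motion: "0.001 0 0.003 0 0 0 0;0.001 0 0.006 0 0 0 0;0.001 0 0.008 0 0 0 0;0.001 0 0.01 0 0 0 0;0.001 0 0.01 0 0 0 0;0.001 0 0.01 0 0 0 0;0.001 0 0.01 0 0 0 0;0.001 0 0.01 0 0 0 0"

```text
time_s: 9.05
position: [0.6046, 0.0099, 0.1152]
tcp_rot: [[-0.09, 0.923, 0.375], [0.996, 0.084, 0.031], [-0.003, 0.377, -0.926]]
force: [-0.5, 0.3, -2.8]
opening: 0.112
```

```bash
cat >st.py <<'E'
from dots import *
bot.capture('top')
s=bot.read_state(); p=RB.T@(s['position']-SB); print(round(s['time_s'],2),'tcp meas: dx,dy,dz',((p-[.063,0,.0165])*1e3).round(2),'F world',np.round(s['force'],1),'board',np.round(RB.T@s['force'],1),'M',np.round(s['moment'],2),s['opening'])
topose(tcp_for(0,.0,.0165),toolR(BY,22),'seat')
E
python3 st.py
```

```text
9.1 tcp meas: dx,dy,dz [ 1.12  1.9  12.95] F world [ 0.2 -0.4 -1.8] board [-0.5 -0.4 -1.7] M [ 0.02  0.28 -0.03] 0.11234037654918527
seat t 9.1 pos [0.6046 0.0099 0.1151] F [ 0.2 -0.4 -1.8] op 0.112
   -> [-0.0019 -0.0011  0.013 ] [0.12 0.14 0.06]
```

Request:
apply_moves:
  motion: "0 0 0.001 0 0 0 0;0 0 0.002 0 0 0 0;0 0 0.003 0 0 0 0;0 0 0.004 0 0 0 0;0 0 0.004 0 0 0 0;0 0 0.004 0 0 0 0;0 0 0.004 0 0 0 0;0 0 0.004 0 0 0 0"

```text
time_s: 10.1
position: [0.6061, 0.01, 0.1114]
tcp_rot: [[-0.09, 0.923, 0.375], [0.996, 0.084, 0.031], [-0.003, 0.377, -0.926]]
force: [-0.9, 0.3, -1.9]
opening: 0.112
```

```bash
python3 st.py
```

```text
10.15 tcp meas: dx,dy,dz [1.09 1.87 8.93] F world [-0.4  0.2 -2.1] board [-1.2  0.2 -1.8] M [-0.02  0.22 -0.04] 0.11019248783422603
seat t 10.15 pos [0.6061 0.01   0.1114] F [-0.4  0.2 -2.1] op 0.11
   -> [-0.0019 -0.0011  0.0089] [0.11 0.14 0.06]
```

Request:
apply_moves:
  motion: "0 0 0.001 0 0 0 0;0 0 0.002 0 0 0 0;0 0 0.003 0 0 0 0;0 0 0.004 0 0 0 0;0 0 0.004 0 0 0 0;0 0 0.004 0 0 0 0;0 0 0.004 0 0 0 0;0 0 0.004 0 0 0 0"

```text
time_s: 11.15
position: [0.6076, 0.0102, 0.1077]
tcp_rot: [[-0.09, 0.923, 0.375], [0.996, 0.084, 0.031], [-0.003, 0.376, -0.926]]
force: [0.3, -0.3, -2.5]
opening: 0.117
```

```bash
python3 st.py;  python3 -c "
from dots import *
im=bot.capture('scene')
cv2.imwrite('pics/scene3.png',im[:,:,::-1])
overlay('scene','pics/scene3.png',(258,185,90,70),8,tcp_for(0,.005,.0165),toolR(BY,22),.0165,'pics/o3.png')"
```

```text
11.2 tcp meas: dx,dy,dz [1.12 1.89 4.94] F world [ 0.7 -0.5 -2.7] board [-0.4 -0.5 -2.7] M [-0.07  0.28 -0.02] 0.11329698610617005
seat t 11.2 pos [0.6076 0.0102 0.1077] F [ 0.7 -0.5 -2.7] op 0.113
   -> [-0.0019 -0.0011  0.0049] [0.12 0.14 0.06]
```

View pics/o3.png

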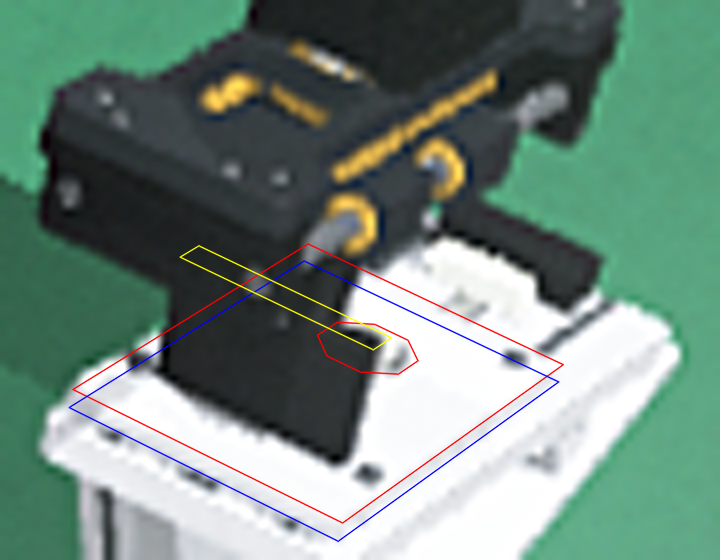

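Still no contact at about 5 mm by measurement. I'll go down the last stretch slowly.

Request:
apply_moves:
  motion: "0 0 0.001 0 0 0 0;0 0 0.002 0 0 0 0;0 0 0.003 0 0 0 0;0 0 0.003 0 0 0 0;0 0 0.003 0 0 0 0;0 0 0.003 0 0 0 0;0 0 0.003 0 0 0 0;0 0 0.003 0 0 0 0"

```text
time_s: 12.25
position: [0.6087, 0.0103, 0.1049]
tcp_rot: [[-0.09, 0.923, 0.375], [0.996, 0.084, 0.031], [-0.003, 0.376, -0.926]]
force: [0.2, -0.0, -1.9]
opening: 0.111
```

```bash
python3 st.py
```

```text
12.3 tcp meas: dx,dy,dz [1.1  1.86 1.91] F world [ 0.  -0.1 -1.3] board [-0.5 -0.1 -1.2] M [-0.1  0.3  0. ] 0.11060843137823385
seat t 12.3 pos [0.6087 0.0102 0.1049] F [ 0.  -0.1 -1.3] op 0.111
   -> [-0.0019 -0.0011  0.0019] [0.11 0.14 0.06]
```

Request:
apply_moves:
  motion: "0 0 0.0005 0 0 0 0;0 0 0.001 0 0 0 0;0 0 0.0015 0 0 0 0;0 0 0.002 0 0 0 0;0 0 0.002 0 0 0 0;0 0 0.002 0 0 0 0;0 0 0.002 0 0 0 0;0 0 0.002 0 0 0 0"

```text
time_s: 13.3
position: [0.6093, 0.0103, 0.1034]
tcp_rot: [[-0.09, 0.923, 0.375], [0.996, 0.084, 0.031], [-0.003, 0.377, -0.926]]
force: [-4.0, -1.0, 6.3]
opening: 0.112
```

```bash
python3 st.py
```

```text
13.35 tcp meas: dx,dy,dz [1.15 1.85 0.3 ] F world [-4.6 -1.2  6.3] board [-2.  -0.8  7.5] M [-0.08  0.45  0.  ] 0.11470515400568847
seat t 13.35 pos [0.6093 0.0103 0.1034] F [-4.6 -1.2  6.3] op 0.115
   -> [-0.0018 -0.0012  0.0003] [0.13 0.14 0.06]
```

```bash
python3 -c "
from dots import *
im=bot.capture('scene')
cv2.imwrite('pics/scene4.png',im[:,:,::-1])
overlay('scene','pics/scene4.png',(258,185,90,70),8,tcp_for(0,.000,.0165),toolR(BY,22),.0165,'pics/o4.png')"
```

```text
(no output)
```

View pics/o4.png

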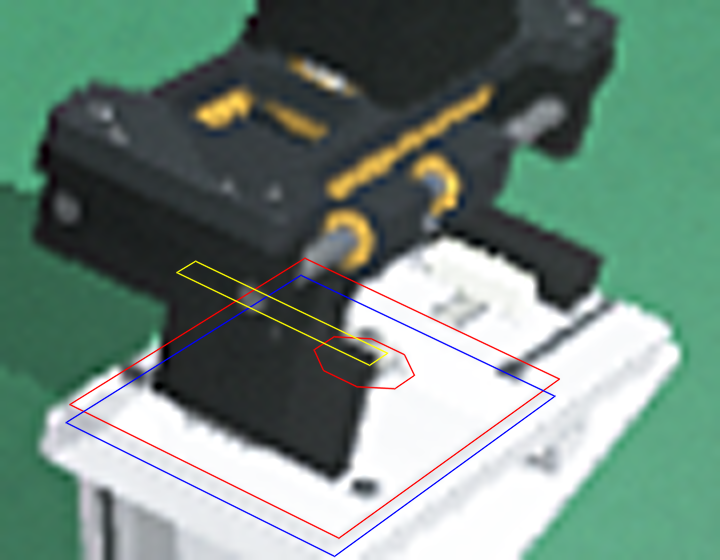

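Request:
apply_moves:
  motion: "0 0 0 0 0 0 0.015;0 0 0 0 0 0 0.03;0 0 0 0 0 0 0.045;0 0 0 0 0 0 0.045;0 0 0 0 0 0 0.045;0 0 0 0 0 0 0.045;0 0 -0.02 0 0 0 0.045;0 0 -0.06 0 0 0 0.045"

```text
time_s: 14.4
position: [0.5861, 0.0085, 0.1577]
tcp_rot: [[-0.09, 0.924, 0.372], [0.996, 0.084, 0.032], [-0.002, 0.374, -0.928]]
force: [0.2, -0.6, 0.7]
opening: 0.518
```

Request:
apply_moves:
  motion: "0 0 -0.05 0 0 0 0.045;0 -0.06 -0.07 0 0 0 0.045;0 -0.12 -0.07 0 0 0 0.045;0 -0.15 -0.07 0 0 0 0.045;0 -0.15 -0.07 0 0 0 0.045;0 -0.15 -0.07 0 0 0 0.045;0 -0.15 -0.07 0 0 0 0.0;0 -0.15 -0.07 0 0 0 0.0"

```text
time_s: 15.4
position: [0.4235, -0.0066, 0.1674]
tcp_rot: [[-0.091, 0.922, 0.376], [0.996, 0.085, 0.031], [-0.003, 0.378, -0.926]]
force: [0.7, -0.7, -0.3]
opening: 0.376
```

```bash
python3 st.py; python3 -c "
from dots import *
im=bot.capture('scene')
cv2.imwrite('pics/scene5.png',im[:,:,::-1])
im=bot.capture('top');cv2.imwrite('pics/top5.png',im[:,:,::-1])
s=cv2.imread('pics/scene5.png');t=cv2.imread('pics/top5.png')
c=np.hstack([cv2.resize(t[175:295,300:400],None,fx=4,fy=4,interpolation=2),cv2.resize(s[180:300,250:350],None,fx=4,fy=4,interpolation=2)]);cv2.imwrite('pics/c5.png',c)"
```

```text
15.45 tcp meas: dx,dy,dz [-148.23    1.88  129.5 ] F world [0.1 0.8 0.2] board [0.2 0.8 0.1] M [-0.02  0.15  0.04] 0.3299792676817605
seat t 15.45 pos [ 0.4232 -0.0065  0.1673] F [0.1 0.8 0.2] op 0.33
   -> [-0.0018  0.1478  0.1299] [0.17 0.15 0.11]
```

View pics/c5.png

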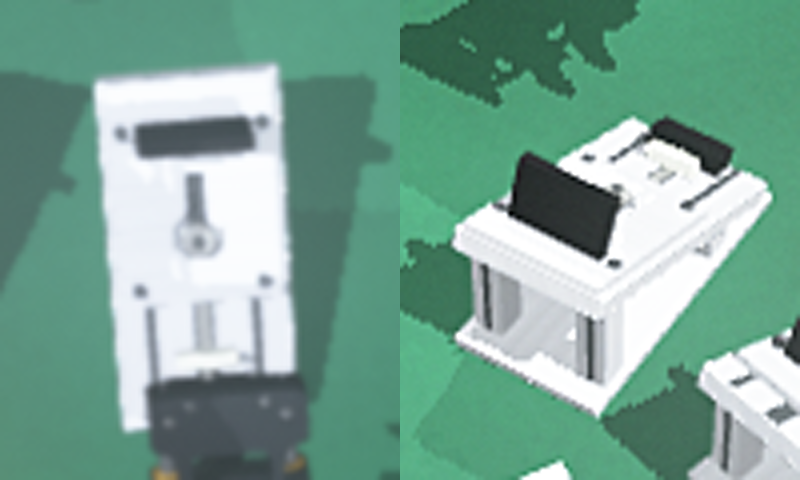

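Request:
apply_moves:
  motion: "0 0.05 0 0 0 0 0;0 0.1 0 0 0 0 0;0 0.15 0 0 0 0 0;0 0.192 0 0 0 0 0;0 0.192 0.03 0 0 0 0;0 0.192 0.06 0 0 0 0;0 0.192 0.08 0 0 0 0;0 0.192 0.08 0 0 0 0"

```text
time_s: 16.55
position: [0.6286, 0.0126, 0.1632]
tcp_rot: [[-0.09, 0.924, 0.372], [0.996, 0.084, 0.032], [-0.001, 0.373, -0.928]]
force: [0.2, 0.4, -0.3]
opening: 0.004
```

```bash
python3 st.py; python3 -c "
from dots import *
topose(tcp_for(.042,0,.016,.0015),toolR(BY,22),'pre-push')
im=bot.capture('scene')
cv2.imwrite('pics/s6.png',cv2.resize(im[150:300,230:380],None,fx=4,fy=4)[:,:,::-1])"
```

```text
16.6 tcp meas: dx,dy,dz [42.31  2.3  49.42] F world [0.8 1.  0.7] board [1.  0.9 0.3] M [-0.01  0.12 -0.02] 0.004810349947105865
seat t 16.6 pos [0.629  0.0125 0.1644] F [0.8 1.  0.7] op 0.005
   -> [-0.0022 -0.0423  0.0494] [0.   0.1  0.06]
pre-push t 16.6 pos [0.629  0.0125 0.1644] F [0.8 1.  0.7] op 0.005
   -> [-0.0007 -0.0003  0.0499] [0.   0.1  0.06]
```

View pics/s6.png

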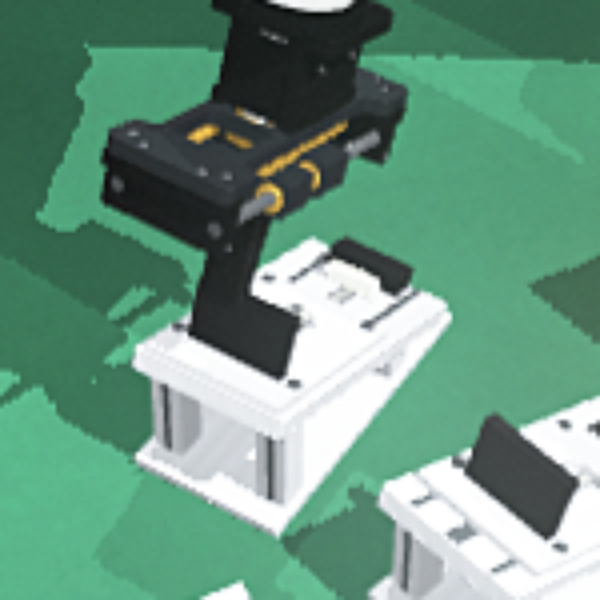

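Request:
apply_moves:
  motion: "-0.001 0 0.015 0 0 0 0;-0.001 0 0.03 0 0 0 0;-0.001 0 0.04 0 0 0 0;-0.001 0 0.047 0 0 0 0;-0.001 0 0.047 0 0 0 0;-0.001 -0.005 0.047 0 0 0 0;-0.001 -0.01 0.047 0 0 0 0;-0.001 -0.01 0.047 0 0 0 0"

```text
time_s: 17.65
position: [0.6371, 0.012, 0.1178]
tcp_rot: [[-0.09, 0.923, 0.374], [0.996, 0.084, 0.032], [-0.002, 0.376, -0.927]]
force: [0.3, -0.2, -0.2]
opening: 0.001
```

```bash
python3 st.py; python3 -c "
from dots import *
im=bot.capture('scene')
cv2.imwrite('pics/s7.png',cv2.resize(im[150:300,230:380],None,fx=4,fy=4)[:,:,::-1])"
```

```text
17.7 tcp meas: dx,dy,dz [32.85  0.89  3.22] F world [ 0.4 -0.1 -0.8] board [ 0.  -0.1 -0.9] M [0.02 0.2  0.02] 0.004973580417124299
seat t 17.7 pos [0.6376 0.0119 0.118 ] F [ 0.4 -0.1 -0.8] op 0.005
   -> [-0.0009 -0.0329  0.0032] [0.11 0.14 0.04]
```

View pics/s7.png

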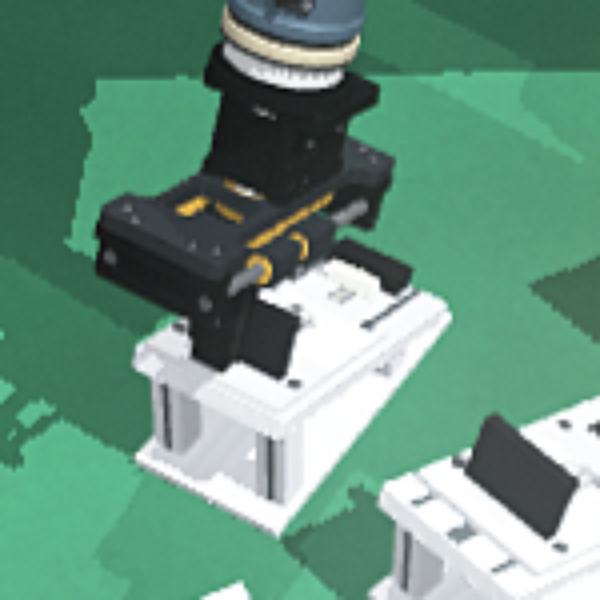

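Request:
apply_moves:
  motion: "0 -0.004 0 0 0 0 0;0 -0.008 0 0 0 0 0;0 -0.012 0 0 0 0 0;0 -0.016 0 0 0 0 0;0 -0.02 0 0 0 0 0;0 -0.024 0 0 0 0 0;0 -0.028 0 0 0 0 0;0 -0.03 0 0 0 0 0"

```text
time_s: 18.75
position: [0.6099, 0.0094, 0.1064]
tcp_rot: [[-0.09, 0.923, 0.375], [0.996, 0.084, 0.032], [-0.002, 0.376, -0.927]]
force: [-0.0, -0.0, -0.5]
opening: 0.007
```

```bash
python3 st.py; python3 -c "
from dots import *
im=bot.capture('scene')
cv2.imwrite('pics/s8.png',cv2.resize(im[150:300,230:380],None,fx=4,fy=4)[:,:,::-1])"
```

```text
18.8 tcp meas: dx,dy,dz [2.44 1.   2.88] F world [ 0.9  1.1 -0.4] board [ 0.8  1.  -0.7] M [-0.03  0.14  0.04] 0.011111324636933448
seat t 18.8 pos [0.6096 0.0095 0.1063] F [ 0.9  1.1 -0.4] op 0.011
   -> [-0.001  -0.0024  0.0029] [0.07 0.12 0.05]
```

View pics/s8.png

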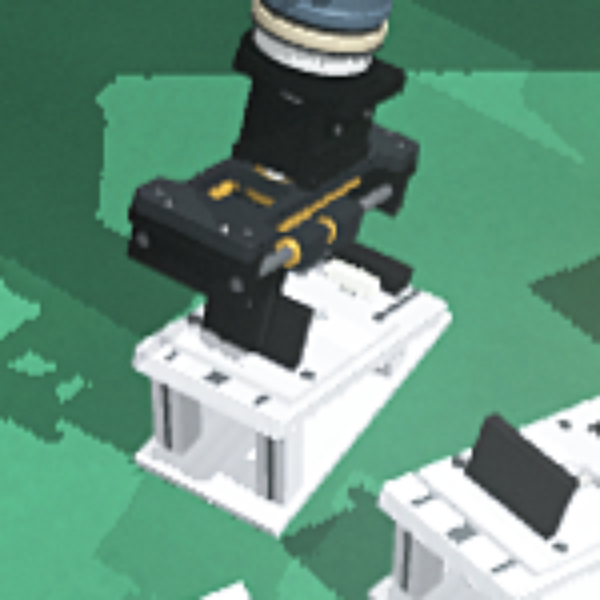

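Request:
apply_moves:
  motion: "0 -0.003 0 0 0 0 0;0 -0.006 0 0 0 0 0;0 -0.009 0 0 0 0 0;0 -0.012 0 0 0 0 0;0 -0.012 0 0 0 0 0;0 -0.012 0 0 0 0 0;0 -0.012 0 0 0 0 0;0 -0.012 0 0 0 0 0"

```text
time_s: 19.85
position: [0.5992, 0.0084, 0.1021]
tcp_rot: [[-0.09, 0.923, 0.375], [0.996, 0.084, 0.031], [-0.003, 0.376, -0.926]]
force: [-0.1, 0.4, 0.2]
opening: 0.005
```

```bash
python3 st.py; python3 -c "
from dots import *
im=bot.capture('scene')
cv2.imwrite('pics/s9.png',cv2.resize(im[180:280,250:350],None,fx=6,fy=6,interpolation=2)[:,:,::-1])"
```

```text
19.9 tcp meas: dx,dy,dz [-8.84  0.88  2.87] F world [ 0.  -0.2  1. ] board [ 0.4 -0.2  0.9] M [-0.06  0.17  0.02] 0.006155705389408003
seat t 19.9 pos [0.5992 0.0084 0.1021] F [ 0.  -0.2  1. ] op 0.006
   -> [-0.0009  0.0088  0.0029] [0.12 0.13 0.06]
```

View pics/s9.png

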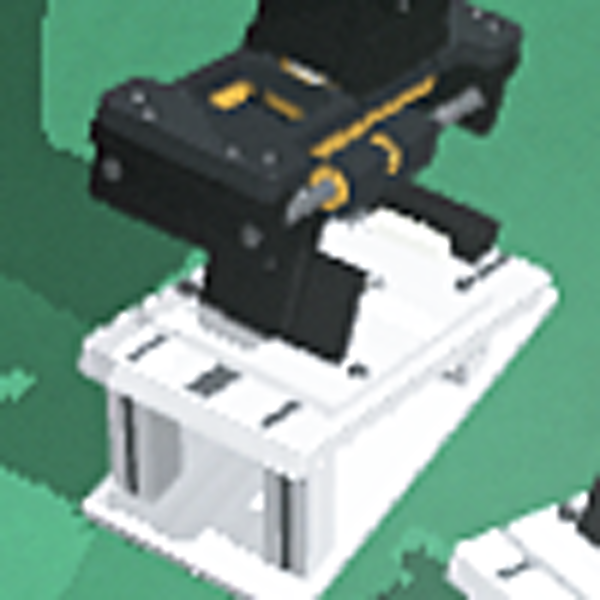

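Request:
apply_moves:
  motion: "0 -0.001 0 0 0 0 0;0 -0.002 0 0 0 0 0;0 -0.003 0 0 0 0 0;0 -0.004 0 0 0 0 0;0 -0.005 0 0 0 0 0;0 -0.005 0 0 0 0 0;0 -0.005 0 0 0 0 0;0 -0.005 0 0 0 0 0"

```text
time_s: 20.95
position: [0.5945, 0.0079, 0.1002]
tcp_rot: [[-0.09, 0.923, 0.375], [0.996, 0.084, 0.031], [-0.003, 0.376, -0.926]]
force: [0.2, 0.0, 0.0]
opening: 0.006
```

Request:
apply_moves:
  motion: "0 -0.001 0 0 0 0 0;0 -0.0015 0 0 0 0 0;0 -0.002 0 0 0 0 0;0 -0.002 0 0 0 0 0;0 -0.002 0 0 0 0 0;0 -0.002 0 0 0 0 0;0 -0.002 0 0 0 0 0;0 -0.002 0 0 0 0 0"

```text
time_s: 21.95
position: [0.5927, 0.0078, 0.0994]
tcp_rot: [[-0.09, 0.923, 0.375], [0.996, 0.084, 0.031], [-0.003, 0.376, -0.926]]
force: [1.6, -0.8, 0.4]
opening: 0.003
```

```bash
python3 st.py; python3 -c "
from dots import *
im=bot.capture('scene')
cv2.imwrite('pics/s10.png',cv2.resize(im[180:280,250:350],None,fx=6,fy=6,interpolation=2)[:,:,::-1])"
```

```text
22.0 tcp meas: dx,dy,dz [-15.86   0.83   2.88] F world [ 0.7 -0.2  0.2] board [ 0.7 -0.3 -0.1] M [-0.05  0.03 -0.04] 0.007322265865009676
seat t 22.0 pos [0.5927 0.0078 0.0994] F [ 0.7 -0.2  0.2] op 0.007
   -> [-0.0008  0.0159  0.0029] [0.12 0.14 0.06]
```

View pics/s10.png

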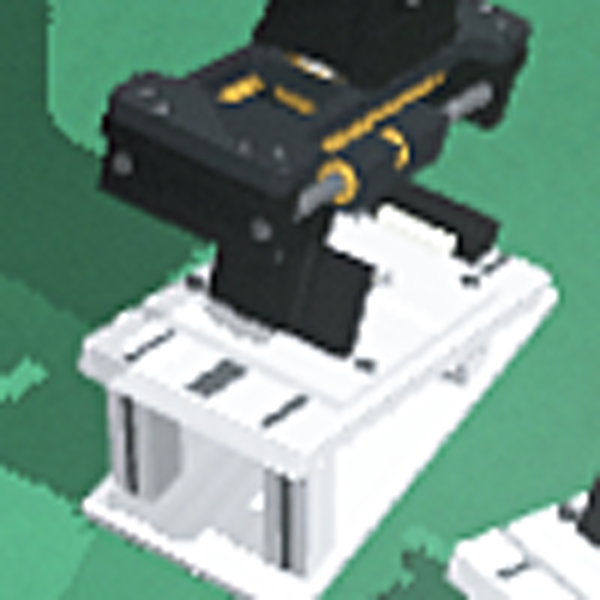

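Next are small steps to feel for the stop.

Request:
apply_moves:
  motion: "0 -0.0005 0 0 0 0 0;0 -0.001 0 0 0 0 0;0 -0.0015 0 0 0 0 0;0 -0.002 0 0 0 0 0;0 -0.002 0 0 0 0 0;0 -0.002 0 0 0 0 0;0 -0.002 0 0 0 0 0;0 -0.002 0 0 0 0 0"

```text
time_s: 23.05
position: [0.591, 0.0076, 0.0987]
tcp_rot: [[-0.09, 0.923, 0.375], [0.996, 0.084, 0.031], [-0.003, 0.377, -0.926]]
force: [1.9, -0.4, 1.1]
opening: 0.006
```

Request:
apply_moves:
  motion: "0 -0.0005 0 0 0 0 0;0 -0.001 0 0 0 0 0;0 -0.0015 0 0 0 0 0;0 -0.002 0 0 0 0 0;0 -0.002 0 0 0 0 0;0 -0.002 0 0 0 0 0;0 -0.002 0 0 0 0 0;0 -0.002 0 0 0 0 0"

```text
time_s: 24.05
position: [0.5907, 0.0072, 0.0988]
tcp_rot: [[-0.089, 0.921, 0.378], [0.996, 0.084, 0.03], [-0.004, 0.38, -0.925]]
force: [6.1, 3.0, 3.1]
opening: 0.007
```

```bash
python3 st.py
```

```text
24.1 tcp meas: dx,dy,dz [-18.09   0.42   3.08] F world [4.3 1.3 2.9] board [5.2 0.9 1. ] M [ 0.25 -0.72  0.1 ] 0.004150819550971336
seat t 24.1 pos [0.5907 0.0072 0.0988] F [4.3 1.3 2.9] op 0.004
   -> [-0.0004  0.0181  0.0032] [0.3  0.21 0.06]
```

Request:
apply_moves:
  motion: "0 -0.0005 0 0 0 0 0;0 -0.001 0 0 0 0 0;0 -0.0015 0 0 0 0 0;0 -0.002 0 0 0 0 0;0 -0.002 0 0 0 0 0;0 -0.002 0 0 0 0 0;0 -0.002 0 0 0 0 0;0 -0.002 0 0 0 0 0"

```text
time_s: 25.1
position: [0.5904, 0.0067, 0.099]
tcp_rot: [[-0.089, 0.92, 0.381], [0.996, 0.084, 0.029], [-0.005, 0.383, -0.924]]
force: [6.5, 3.2, 3.7]
opening: 0.008
```

```bash
python3 st.py
```

```text
25.15 tcp meas: dx,dy,dz [-18.24  -0.03   3.34] F world [7.3 3.3 3.6] board [8.4 2.6 0.5] M [ 0.5  -1.12  0.13] 0.004405960622576281
seat t 25.15 pos [0.5905 0.0067 0.099 ] F [7.3 3.3 3.6] op 0.004
   -> [0.     0.0182 0.0035] [0.49 0.28 0.06]
```

Request:
apply_moves:
  motion: "0 0.005 0 0 0 0 0;0 0.012 0 0 0 0 0;0 0.02 0 0 0 0 0;0 0.03 0 0 0 0 0;0 0.03 -0.02 0 0 0 0;0 0.03 -0.06 0 0 0 0;0 0.03 -0.1 0 0 0 0;0 0.03 -0.13 0 0 0 0"

```text
time_s: 26.15
position: [0.5659, 0.0056, 0.2305]
tcp_rot: [[-0.09, 0.922, 0.376], [0.996, 0.084, 0.031], [-0.003, 0.377, -0.926]]
force: [0.1, 0.5, -0.4]
opening: 0.005
```

Request:
apply_moves:
  motion: "-0.06 0.0 -0.01 0 0 0 0;-0.12 0 -0.01 0 0 0 0;-0.18 0 -0.01 0 0 0 0;-0.24 0 -0.01 0 0 0 0;-0.26 0 -0.01 0 0 0 0;-0.26 0 -0.01 0 0 0 0;-0.26 0 -0.01 0 0 0 0;-0.26 0 -0.01 0 0 0 0"

```text
time_s: 27.15
position: [0.5854, -0.2512, 0.2387]
tcp_rot: [[-0.092, 0.923, 0.374], [0.996, 0.086, 0.033], [-0.002, 0.376, -0.927]]
force: [-0.6, -1.0, 0.1]
opening: 0.001
```

```bash
python3 st.py; python3 -c "
from dots import *
im=bot.capture('scene')
cv2.imwrite('pics/scene11.png',im[:,:,::-1])
im=bot.capture('top');cv2.imwrite('pics/top11.png',im[:,:,::-1])
s=cv2.imread('pics/scene11.png');t=cv2.imread('pics/top11.png')
c=np.hstack([cv2.resize(t[180:290,310:385],None,fx=5.3,fy=5.3,interpolation=2),cv2.resize(s[190:300,260:335],None,fx=5.3,fy=5.3,interpolation=2)]);cv2.imwrite('pics/c11.png',c); print(c.shape)"
```

```text
27.2 tcp meas: dx,dy,dz [   8.17 -256.73  143.54] F world [-0.6  0.4 -0.1] board [-0.5  0.4  0.1] M [-0.02  0.12  0.03] 0.007182136100804079
seat t 27.2 pos [ 0.5856 -0.2515  0.2389] F [-0.6  0.4 -0.1] op 0.007
   -> [ 0.2569 -0.0077  0.1433] [0.08 0.05 0.16]
(583, 796, 3)
```

View pics/c11.png

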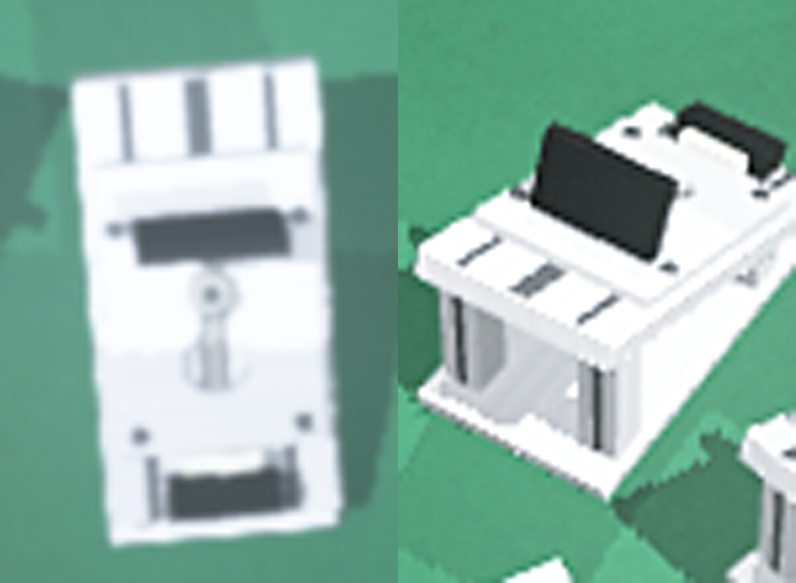

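View pics/top11.png

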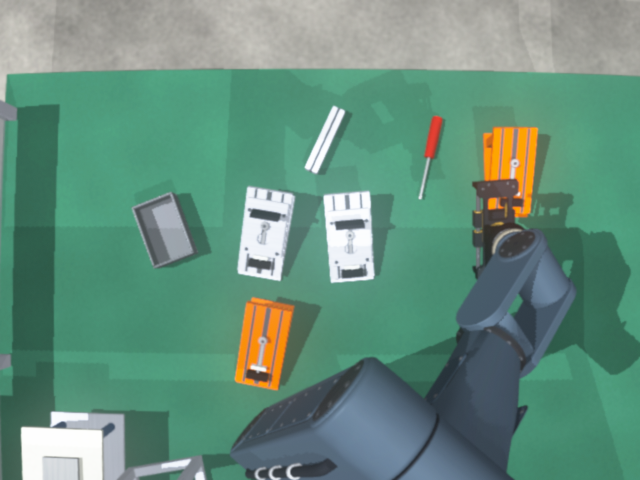

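```bash
python3 -c "
from rig import bot
print(bot.hand_in())"
```

```text
the job is handed in; nothing more can be done
None
```

The spare plate is hung on the empty white dock and pushed fully home. I handed the job in at about 27 s of the 70 s allowed, and it gave no verdict.

- **Placing:** I gripped the plate by its fin and lowered it along the board's normal with the screw head through the round hole. It first touched at about 0.3 mm above the estimated board surface, and I let it go there. The pictures showed it flat, with the head in the hole and the plunger clear.
- **Pushing:** I pushed the fin downhill with the closed fingers until they met a hard stop. Another 2 mm commanded moved the tool less than 0.3 mm, at about 8 N.
- **Last checks:** With the gripper withdrawn, the top view showed the screw at the end of the slot, a slide of about 33 mm. The plate's lower edge was against the plunger, which had closed up on the housing. The bin, profile, screwdriver and occupied dock looked unmoved.
- **What I could not confirm:** The switch travel cannot be read directly, so I inferred it from the slide length and the hard stop.
- **What disagreed:** Before lowering, the scene camera and the arm's own position differed by 3–4 mm on where the plate was across the slope. I split the difference, and the head entered without touching.

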